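# Open the thinner tin

## Task

Open the thinner tin: unscrew its black screw cap (ordinary right-hand thread, several grips needed) and lay the cap, right way up, in the low steel parts dish. Be gentle: follow the cap as it rises without pulling, leaning or wrenching on the tin, keep hold of the cap as it comes free, do not drop it, and do not disturb the enamel can, the jar or the brush.

Things in the scene. Friction and masses are not known exactly. Their poses are not given: they have to be found in the camera images.
- tin: Oblong bare-metal solvent tin, 113 x 75 mm, flat shoulder 120 mm above the table, in a wooden holder 150 x 110 mm that is fixed to the table (cannot move or turn). Origin on the table, under the neck, which stands upright on the tin's vertical axis. Its x axis runs along the long side.
- tin_mouth (a point): Centre of the rim of the tin's neck, 151 mm above the table. The neck is 27 mm in diameter with a coarse right-hand thread ridge, 34 mm over the ridge. The thread fits loosely: about 1.5 mm of up-and-down play and 0.5 mm of side play; an upward pull that meets resistance tells that the cap is still caught. Over about 15 N harms it.
- cap: Black ribbed screw cap, 47 mm in diameter, 27 mm high, about 45 g, screwed on the neck. Origin at the centre of its lower edge, at the start 130 mm above the table; z points up out of its closed top. Counterclockwise from above it rises 10 mm per turn and comes free after about 0.75 to 1.1 turns (varies). Stays put when let go part-way. Not reported while the fingers hold it.
- cap_top (a point): Centre of the cap's closed top, 27 mm above its lower edge. The cap's lower edge must be 25 mm higher than at the start (unscrewing and lifting together) to clear the neck altogether.
- dish: Low round steel parts dish, loose, 300 g, 120 mm over the rim, 14 mm high, floor 7 mm thick and flat over a diameter of about 100 mm. Origin at the centre of its underside, on the table.
- enamel_can: Bystander: small enamel can, 64 mm in diameter, 61 mm high, origin at the centre of its underside.
- jar: Bystander: small lidded jar, 53 mm in diameter, 44 mm high, origin at the centre of its underside.
- brush: Bystander: thin brush, 191 mm long, 11 mm thick, lying on the table along its own y axis, origin under its middle.
Not all that is in view belongs to the job. What is shaped like the dish but orange, purple or turquoise is not meant.

How it is judged:
By the outcome, as a careful person would: the job done as asked, in the order asked, and still so for the second after the job is handed in, with the robot touching nothing.
It also fails if it takes over 72 s, if anything falls off the work surface, if the arm or the gripper's body presses on something with over 40 N, if the wrist force passes 120 N, or if a joint passes its speed limit or range.

## Robot

A 7-joint arm with a two-finger parallel gripper is mounted at the origin on a cart in front of the work surface, level with it; the furniture and walls round the work are solid. World frame = base frame: x ahead of the robot, y to its left, z up, the work surface at z = 0. Lengths are in m, angles in rad, forces in N, time in s.
With the tool pointing down it reaches from about 0.425 to 1.025 m from the base axis. Payload 9.4 kg.
Tool frame: the origin (TCP) lies on the front face of the gripper's body, between the roots of the fingers; the fingertips stand 84 mm ahead of it and the grasp point (between the pads) lies 65 mm ahead of it; z points along the fingers, x is the direction in which the jaws open and shut, and the axes are right-handed (so a half turn about z gives the same grasp; the last joint's range is limited). The gripper opens to 93 mm and grips with 3 to 60 N. Pads are 15 mm wide; open, the fingers measure 128 mm over their backs; the gripper's body (75 mm by 188 mm) begins 65 mm behind the grasp point.
Start: joints at [-1.379, 0.599, -0.003, 1.599, 0.002, 0.943, -0.08], TCP at [0.193, 0.699, 0.303] pointing down, gripper open.
Joint ranges: [-2.57, 2.57], [-0.35, 1.97], [-1.29, 1.29], [0.11, 2.56], [-1.05, 4.19], [0.11, 1.86], [-2.63, 2.63]. Speed limits (rad/s): [2.22, 2.22, 3.01, 3.01, 3.14, 3.14, 3.14].

## Interface

Orientations are given as a unit quaternion [x, y, z, w].
In Python, from plant import r gives the robot as it stands. The module is installed in compiled form; this text tells all that it offers. Calls block until the motion is done:
- r.movep(position, orientation): joint-space move of the TCP to a pose.
- r.move_straight(position, rotation=None, speed=0.15, force_limit=None): straight line of the TCP; rotation=None keeps the orientation; speed is the mean speed in m/s. With force_limit (N) it stops when the force on the tool has changed by that much, and returns True; else False.
- r.move_j(angles): joint-space move.
- r.move_gripper(opening, effort=None): finger opening in m; effort is the grip in N (None keeps the last); returns when the fingers have stopped.
- r.dwell(seconds).
- r.inverse_kinematics(position, orientation): joint angles nearest the present ones, or None.
- r.observe(): the state.
- r.capture(name): name is "scene" or "top"; returns (picture, depth): 400x640x3 uint8, red, green, blue; 400x640 float32, m along the optical axis (not along the pixel's ray), 0 where there is no reading.
- r.camera_info(name): a dict with "fx", "fy", "cx", "cy" (pixels), "rvec" (rotation vector, rad) and "tvec" (3), from world to camera coordinates, as OpenCV has them. Camera axes: x right, y down, z forward; pixel columns grow to the right and rows downward; lengths in m; the calibration is good to about 2 mm. A picture is of the moment at which its call begins. camera_info takes no time and is no camera call.
A pose or a line that the arm cannot do raises r.PlanningError and nothing moves.
- r.finish_job(): hands the job in, once; it reports no verdict.
Trained networks look in the newest picture that a camera, given by its name, has taken for a name from the list of things; names that differ only in an ending like _2 or _b are one class to them, and where a whole thing is asked for, a point or a joint stands for the part that bears it (a point fixed in the world has none). Each returns a list of dicts, best first, with "confidence" (0 to 1); they miss things now and then, are a little off and sometimes report something else, mostly with a low value. They report only what shows in the picture. A call takes as long as a camera call. They do not tell look-alikes from the thing itself.
- r.find_in(label, camera): "at" ([x, y, z] in m, in world coordinates, good to about 4 mm: the middle of the surface that is visible of it).
- r.masks_of(label, camera): "region" (400x640 bool, what is visible of it).
The state is a dict: "clock": time; "qpos": joint angles; "qd": joint speeds; "joint_efforts": joint torques, N m; "ee_pos": TCP position; "orientation": TCP orientation; "contact_force": force on the tool from outside, world axes, zero at the start; "moment": the same for the moment, N m; "gripper_width": finger opening in m.
Only numpy, scipy, OpenCV 4.12 (cv2) and the standard library are available. Lean on these libraries where they do the work, as an engineer would, in place of code of your own. Each camera call takes 0.05 s, during which the arm holds its last target. There are 200 camera calls.

## Working session

There is one attempt and no reset: what is moved stays moved. The work goes in short steps, each a Python script; the robot and the scene stay as the last script left them, time stands still between calls to the robot, and variables do not carry over. Pictures are saved under pics/ and viewed, about 8 in all and at most 12, crops included, and the job is handed in when it is done.

```bash
mkdir -p pics; python3 - <<'E'
from plant import r
import cv2,numpy as np
for c in ("scene","top"):
    p,d=r.capture(c); cv2.imwrite(f"pics/{c}0.png",p[:,:,::-1]); np.save(f"{c}0.npy",d)
    i=r.camera_info(c); R=cv2.Rodrigues(np.array(i["rvec"]))[0]; print(c,i["fx"],(-R.T@np.array(i["tvec"])).round(3),R[2].round(3))
    for n in ("tin","cap","cap_top","tin_mouth","dish","enamel_can","jar","brush"):
        print(n,[(np.round(x["at"],3).tolist(),round(x["confidence"],2)) for x in r.find_in(n,c)])
s=r.observe();print(s)
E
```

```text
scene 468.5582884725353 [-0.08  -0.579  0.811] [ 0.564  0.577 -0.591]
tin [([0.496, -0.197, 0.06], 0.62)]
cap [([0.528, -0.176, 0.158], 0.56)]
cap_top [([0.526, -0.17, 0.153], 0.61)]
tin_mouth [([0.491, -0.196, 0.06], 0.77)]
dish [([0.777, 0.136, 0.005], 0.81), ([0.4, 0.42, 0.008], 0.77), ([0.526, 0.238, 0.006], 0.75), ([0.567, 0.408, 0.006], 0.64)]
enamel_can [([0.577, -0.005, 0.056], 0.73), ([0.491, -0.192, 0.06], 0.32)]
jar [([0.679, -0.044, 0.046], 0.55)]
brush [([0.371, -0.007, 0.01], 0.78)]
top 384.8085028804013 [0.509 0.065 1.314] [ 0.058  0.02  -0.998]
tin [([0.53, -0.143, 0.118], 0.59)]
cap [([0.535, -0.163, 0.156], 0.64)]
cap_top [([0.533, -0.17, 0.157], 0.57), ([0.683, -0.033, 0.047], 0.19)]
tin_mouth [([0.529, -0.145, 0.115], 0.83)]
dish [([0.522, 0.235, 0.006], 0.85), ([0.567, 0.415, 0.01], 0.74), ([0.781, 0.14, 0.009], 0.73), ([0.4, 0.424, 0.007], 0.57)]
enamel_can [([0.588, 0.013, 0.059], 0.84), ([0.524, 0.235, 0.006], 0.34)]
jar [([0.681, -0.034, 0.049], 0.52), ([0.53, -0.148, 0.116], 0.39)]
brush []
{'clock': 0.9, 'qpos': array([-1.37872331,  0.59925087, -0.00250993,  1.59938257,  0.00183847,
        0.94287955, -0.07979928]), 'qd': array([ 7.88999024e-05,  7.17121625e-05, -1.12612042e-03,  7.36855738e-05,
        7.16108745e-04,  6.33140418e-04, -4.58344911e-04]), 'joint_efforts': array([-2.75819812e-04, -7.64808226e+01,  1.49641726e+00, -2.52710885e+01,
       -5.23190678e-02,  1.06308062e-02,  5.26071722e-05]), 'ee_pos': array([0.19253096, 0.69898203, 0.30275936]), 'orientation': array([ 7.95455023e-01,  6.06012627e-01,  5.45783710e-05, -4.36564748e-07]), 'contact_force': array([-0.39634445, -0.28187393,  0.40630723]), 'moment': array([ 0.00994499, -0.01260404, -0.00567106]), 'gripper_width': 0.09308370728414819}
```

View pics/scene0.png

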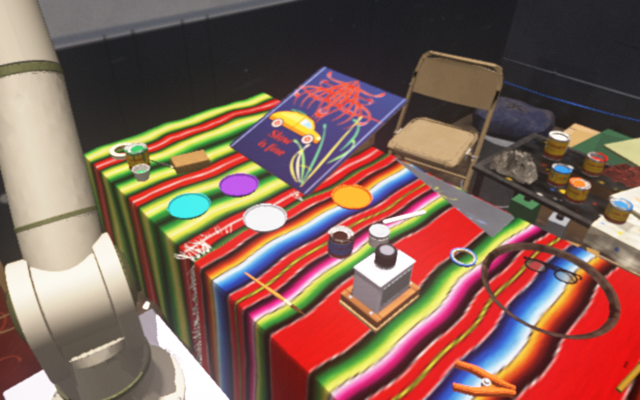

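View pics/top0.png

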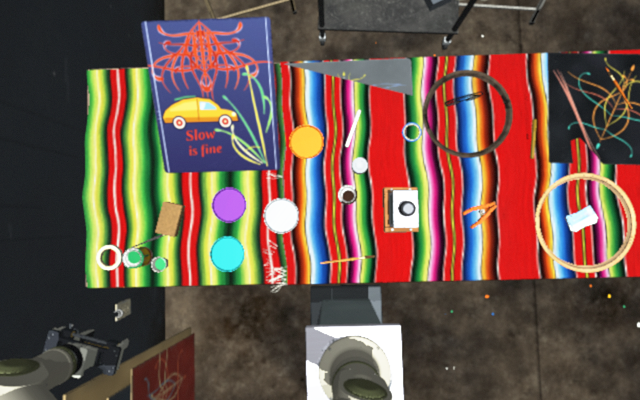

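The steel dish is at scene (265,217), top (281,216). Its look-alikes are orange (351,196)/(306,141), purple (238,185)/(229,204) and turquoise (189,206)/(227,254). The cap is the only black one on the tin, at (386,257)/(407,209). Next I measure the cap and dish and check both in a close crop.

```bash
cat > h.py <<'E'
from plant import r
import cv2,numpy as np
from scipy.spatial.transform import Rotation as Ro
def cloud(c,d):
    i=r.camera_info(c); R=cv2.Rodrigues(np.array(i["rvec"]))[0]
    v,u=np.mgrid[:400,:640]; P=np.stack([(u-i["cx"])/i["fx"]*d,(v-i["cy"])/i["fy"]*d,d],-1)
    return (P-np.array(i["tvec"]))@R, d>0
def q(yaw): # tool down, jaw axis at yaw
    return (Ro.from_euler('z',yaw)*Ro.from_euler('x',np.pi)).as_quat()
E
python3 - <<'E'
from h import *
p={}
for c in ("scene","top"):
    im=cv2.imread(f"pics/{c}0.png"); W,ok=cloud(c,np.load(f"{c}0.npy"))
    for n,ctr,rad,z0,z1 in (("cap",(0.533,-0.17),.04,.148,.175),("shoulder",(0.53,-0.16),.09,.105,.13),("dishrim",(0.523,.236),.075,.009,.03),("dish",(0.523,.236),.075,.003,.03)):
        m=ok&(np.hypot(W[...,0]-ctr[0],W[...,1]-ctr[1])<rad)&(W[...,2]>z0)&(W[...,2]<z1)
        X=W[m]; (cc,sz,a)=cv2.minAreaRect((X[:,:2]*1000).astype(np.float32)); ce=cv2.minEnclosingCircle((X[:,:2]*1000).astype(np.float32))
        v,u=np.nonzero(m)
        print(c,n,len(X),X.mean(0).round(4),"z med",np.median(X[:,2]).round(4),"rect",np.round(cc,1),np.round(sz,1),round(a,1),"circ",np.round(ce[0],1),round(ce[1],1),"px",u.mean().round(1),v.mean().round(1))
    # triangulation of dark cap top: ray pixels
    a=[cv2.resize(im[y-40:y+40,x-50:x+50],None,fx=4,fy=4,interpolation=cv2.INTER_CUBIC) for x,y in ({"scene":((386,275),(265,217)),"top":((407,209),(281,216))}[c])]
    p[c]=np.hstack(a)[:, :]
cv2.imwrite("pics/crop1.png",cv2.resize(np.vstack([p["scene"],p["top"]]),(750,600)))
E
```

```text
scene cap 313 [ 0.5305 -0.1723  0.1552] z med 0.1558 rect [ 532.6 -170.5] [45.  45.9] 24.6 circ [ 532.9 -170.4] 24.1 px 386.7 251.9
scene shoulder 1144 [ 0.5168 -0.1797  0.1178] z med 0.1188 rect [ 534.2 -169.8] [ 77.9 117.9] 90.0 circ [ 534.1 -170. ] 67.0 px 383.1 270.1
scene dishrim 250 [0.5261 0.2338 0.0118] z med 0.0113 rect [524.6 230.1] [119.  117.1] 33.0 circ [526.4 230.2] 62.5 px 264.5 216.5
scene dish 1134 [0.5227 0.2292 0.0073] z med 0.0067 rect [520.9 234.3] [141.9 144.7] 5.7 circ [523.1 235.5] 74.5 px 264.7 219.1
top cap 194 [ 0.5347 -0.1665  0.1566] z med 0.1565 rect [ 534.9 -167. ] [45. 45.] 41.7 circ [ 534.6 -167.5] 23.9 px 407.0 208.6
top shoulder 724 [ 0.5341 -0.1647  0.1194] z med 0.1197 rect [ 534.8 -167.6] [ 77.8 112.2] 88.9 circ [ 534.8 -166.3] 67.2 px 404.1 209.2
top dishrim 324 [0.5248 0.2323 0.0118] z med 0.0112 rect [524.3 231.6] [120.3 116.1] 86.0 circ [523.4 226.1] 65.9 px 280.5 215.8
top dish 1141 [0.5225 0.2316 0.0076] z med 0.007 rect [521.7 234.2] [145.3 147.6] 37.7 circ [523. 236.] 74.9 px 280.9 216.4
```

View pics/crop1.png

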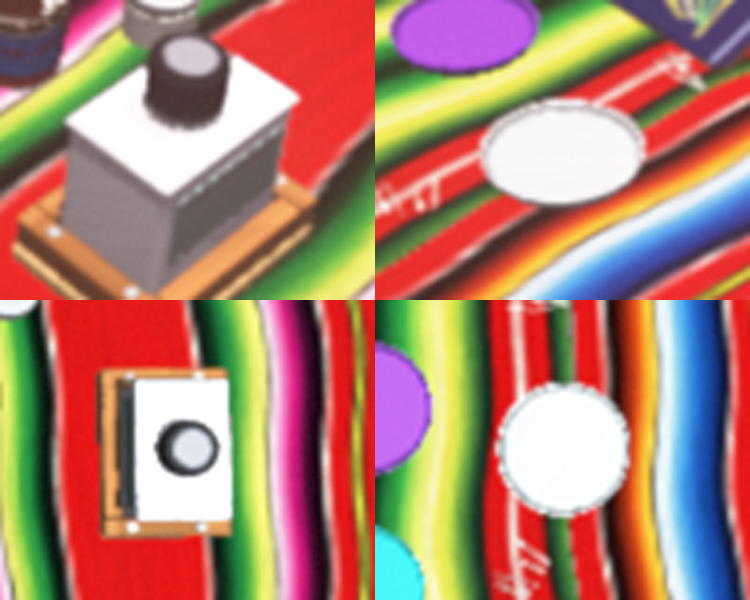

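Crop: the tin carries the black cap, and the dish is the white/silver one, not a coloured one. The two views agree: cap at (0.534,-0.169), top z 0.156; dish at (0.5245,0.231). Next I move above the cap and test the rotation in the air.

```bash
python3 - <<'E'
from h import *
C=np.array([.534,-.1688])
for y in np.arange(-180,181,30):
    s=r.inverse_kinematics([*C,.147+.065],q(np.deg2rad(y))); print(y, None if s is None else np.round(s,2))
r.movep([*C,.30],q(np.deg2rad(-30)))
o=r.observe();print(o["clock"],o["qpos"].round(3),o["ee_pos"].round(4))
for k in (1,):
    r.move_straight([*C,.30+.0011],q(np.deg2rad(10)),speed=.15)
    n=r.observe();print(n["clock"]-o["clock"],n["qpos"].round(3),n["contact_force"].round(2),n["moment"].round(3))
E
```

```text
-180 [-0.45  0.82  1.11  2.1  -0.99  0.89 -1.88]
-150 [-0.45  0.82  1.11  2.1  -0.99  0.89 -1.36]
-120 [-0.37  0.71  0.92  2.1  -0.85  0.76 -0.99]
-90 [-0.17  0.59  0.56  2.09 -0.54  0.61 -0.81]
-60 [-0.15  0.58  0.52  2.08 -0.5   0.6  -0.32]
-30 [-0.1   0.57  0.45  2.08 -0.44  0.59  0.13]
0 [-0.04  0.55  0.36  2.08 -0.35  0.57  0.57]
30 [ 0.03  0.54  0.26  2.07 -0.25  0.56  0.99]
60 [ 0.1   0.53  0.14  2.07 -0.14  0.55  1.39]
90 [ 0.2   0.53  0.    2.06 -0.    0.55  1.78]
120 [ 0.3   0.53 -0.14  2.06  0.13  0.57  2.16]
150 [ 0.4   0.54 -0.27  2.05  0.25  0.59  2.57]
180 [-0.45  0.82  1.11  2.1  -0.99  0.89 -1.88]
4.1583 [-0.423  0.572  0.966  2.02  -0.62   0.873  0.367] [ 0.5343 -0.1681  0.2999]
0.8500000000000005 [-0.31   0.496  0.757  2.013 -0.468  0.81   0.891] [-0.36  0.59  0.41] [-0.051  0.031 -0.003]
```

```bash
cat >> h.py <<'E'
def yawnow():
    return Ro.from_quat(r.observe()["orientation"]).apply([1,0,0])
def ik(xy,z,q7=None):
    "same yaw as now, then last joint set"
    y=yawnow(); s=np.array(r.inverse_kinematics([*xy,z],q(np.arctan2(y[1],y[0]))))
    if q7 is not None: s[6]=q7
    return s
def rep(t=""):
    o=r.observe(); y=yawnow(); print(t,round(o["clock"],2),"p",o["ee_pos"].round(4),"yaw",np.rad2deg(np.arctan2(y[1],y[0])).round(1),"tilt",np.rad2deg(np.arccos(min(1,-Ro.from_quat(o["orientation"]).apply([0,0,1])[2]))).round(2),"q",o["qpos"].round(3),"F",o["contact_force"].round(1),"M",o["moment"].round(2),"w",round(o["gripper_width"],4)); return o
E
python3 - <<'E'
from h import *
C=np.array([.534,-.1688])
r.move_j([.2,.52,0,1.9,0,.7,-2.45]); rep("a")
s=ik(C,.235); print(s.round(3))
r.move_j(s); rep("b")
r.move_gripper(.062,4)
print(r.move_straight([*C,.212],speed=.04,force_limit=4)); o=rep("c")
for w in np.arange(.056,.044,-.001):
    r.move_gripper(w,4); n=r.observe(); d=n["contact_force"]-o["contact_force"]
    print(round(w,4),round(n["gripper_width"],4),d.round(1),n["clock"])
    if n["gripper_width"]>w+.0012: break
rep("d")
E
```

```text
a 7.82 p [ 0.5955 -0.1785  0.2578] yaw -151.8 tilt 1.23 q [ 0.2   0.52  0.    1.9  -0.    0.7  -2.45] F [-0.5 -0.9 -0.1] M [ 0.09  0.22 -0.  ] w 0.0927
[ 0.208  0.492 -0.004  2.044  0.003  0.606 -2.448]
b 8.19 p [ 0.5331 -0.1687  0.2349] yaw -151.8 tilt 0.05 q [ 0.208  0.491 -0.004  2.046  0.003  0.605 -2.448] F [ 1.1 -0.1 -0. ] M [ 0.05  0.1  -0.  ] w 0.0931
False
c 9.62 p [ 0.534  -0.1688  0.2119] yaw -151.8 tilt 0.01 q [ 0.208  0.525 -0.005  2.062  0.005  0.555 -2.45 ] F [ 0.2  0.1 -0.2] M [ 0.05  0.15 -0.04] w 0.0616
0.056 0.0561 [0.4 0.6 0.1] 10.0
0.055 0.055 [-0.7 -0.7  0.7] 10.2333
0.054 0.0541 [-0.3 -0.1  0.2] 10.4667
0.053 0.0528 [-0.3  0.4 -0.3] 10.7
0.052 0.0518 [ 0.3 -0.1 -0.3] 10.9333
0.051 0.051 [0.7 0.6 0.4] 11.1583
0.05 0.0499 [0.1 0.1 0.5] 11.3917
0.049 0.0483 [1.4 1.1 0.7] 11.6167
0.048 0.0482 [2.5 2.  1.3] 11.8417
0.047 0.0475 [2.9 3.  1.1] 12.0583
0.046 0.0474 [3.7 2.2 0.5] 12.275
d 12.28 p [ 0.5345 -0.1685  0.2121] yaw -151.8 tilt 0.06 q [ 0.208  0.525 -0.006  2.061  0.004  0.554 -2.45 ] F [3.9 2.3 0.3] M [ 0.86 -0.86  0.02] w 0.0474
```

```bash
python3 - <<'E'
from h import *
r.move_gripper(.060,4)
C=np.array([.534,-.1688])+np.array([.88,.47])*.0011
s=ik(C,.212,-.88); r.move_j(s); s=ik(C,.212,-.88); r.move_j(s);o=rep("a")
for w in (.052,.050,.049,.048,.047,.046):
    r.move_gripper(w,4); n=r.observe(); d=n["contact_force"]-o["contact_force"]
    print(round(w,4),round(n["gripper_width"],4),d.round(1),n["clock"])
    if n["gripper_width"]>w+.0012: break
rep("d")
E
```

```text
a 14.4 p [ 0.535  -0.1683  0.212 ] yaw -61.9 tilt 0.0 q [ 0.207  0.526 -0.004  2.06   0.004  0.555 -0.88 ] F [ 0.8 -0.9  0.7] M [-0.05  0.2   0.05] w 0.0605
0.052 0.0521 [-0.4  0.7 -1. ] 14.8083
0.05 0.0499 [-1.   1.1 -0.8] 15.0833
0.049 0.0489 [-0.3  1.3 -1.4] 15.3167
0.048 0.0478 [-1.4 -0.   0.5] 15.5417
0.047 0.0472 [-0.4 -0.3 -0.6] 15.7583
0.046 0.047 [-0.6 -0.2  0.1] 15.975
d 15.97 p [ 0.5351 -0.1683  0.212 ] yaw -61.8 tilt 0.01 q [ 0.207  0.526 -0.004  2.06   0.004  0.555 -0.88 ] F [ 0.3 -1.1  0.8] M [-0.28 -0.03  0.05] w 0.047
```

```bash
cat >> h.py <<'E'
C=np.array([.535,-.1683])
def turn(q7end,z0,step=.6,fz=6):
    "turn ccw, rising 10 mm/turn; returns z reached"
    a=r.observe()["qpos"][6]; n=int(np.ceil((q7end-a)/step)); z=z0; f0=r.observe()["contact_force"]
    for k in range(1,n+1):
        b=a+(q7end-a)*k/n; z=z0+(b-a)/(2*np.pi)*.010
        r.move_j(ik(C,z,b)); o=r.observe(); d=o["contact_force"]-f0
        print(round(o["clock"],2),"q7",b.round(2),"z",z.round(4),o["ee_pos"].round(4),"dF",d.round(1),"Mz",o["moment"].round(2),"w",round(o["gripper_width"],4))
        if np.abs(d).max()>fz: print("STOP"); break
    return z
E
python3 - <<'E'
from h import *
r.move_gripper(.03,20); rep("g")
z=turn(.3,.212,.4); print(z)
E
```

```text
g 16.19 p [ 0.535  -0.1683  0.2121] yaw -61.8 tilt 0.01 q [ 0.207  0.526 -0.004  2.06   0.004  0.555 -0.88 ] F [ 0.3 -0.4  1.3] M [-0.27 -0.03  0.  ] w 0.0471
16.66 q7 -0.49 z 0.2126 [ 0.5352 -0.1683  0.2127] dF [ 0.9 -1.5  0.9] Mz [-0.2  -0.05 -0.  ] w 0.047
17.12 q7 -0.09 z 0.2133 [ 0.5351 -0.1683  0.2133] dF [ 0.8 -0.8  0.9] Mz [-0.29 -0.07  0.  ] w 0.0471
17.59 q7 0.3 z 0.2139 [ 0.5352 -0.1683  0.214 ] dF [ 0.4 -0.1  1.8] Mz [-0.35 -0.13 -0.03] w 0.047
0.21387800725469985
```

```bash
python3 - <<'E'
from h import *
z=turn(2.5,r.observe()["ee_pos"][2],.75); print(z)
r.move_gripper(.056); rep("open"); p,d=r.capture("top"); W,ok=cloud("top",d)
r.move_j(ik(C,z,-2.5)); r.move_j(ik(C,z,-2.5)); rep("back")
p,d=r.capture("scene"); W,ok=cloud("scene",d); cv2.imwrite("pics/s2.png",cv2.resize(p[190:330,300:480,::-1],None,fx=4,fy=4))
E
```

```text
18.32 q7 1.03 z 0.2151 [ 0.5353 -0.1682  0.2152] dF [ 1.4 -0.2 -0.4] Mz [-0.35 -0.49 -0.02] w 0.0471
19.06 q7 1.76 z 0.2163 [ 0.535  -0.1679  0.2163] dF [ 1.   1.4 -0.2] Mz [ 0.23 -0.36 -0.05] w 0.0471
19.79 q7 2.5 z 0.2175 [ 0.535  -0.1681  0.2175] dF [1.3 1.4 0. ] Mz [ 0.28 -0.27 -0.01] w 0.0467
0.21746177193549976
open 20.21 p [ 0.5347 -0.1683  0.2173] yaw 131.4 tilt 0.04 q [ 2.020e-01  5.180e-01  3.000e-03  2.057e+00 -2.000e-03  5.670e-01
  2.500e+00] F [0.3 0.2 0.5] M [ 0.1   0.08 -0.02] w 0.0561
back 24.63 p [ 0.535  -0.1683  0.2175] yaw -155.0 tilt 0.0 q [ 2.020e-01  5.180e-01  3.000e-03  2.056e+00 -2.000e-03  5.670e-01
 -2.500e+00] F [0.6 0.  0. ] M [0.07 0.15 0.02] w 0.0559
```

View pics/s2.png

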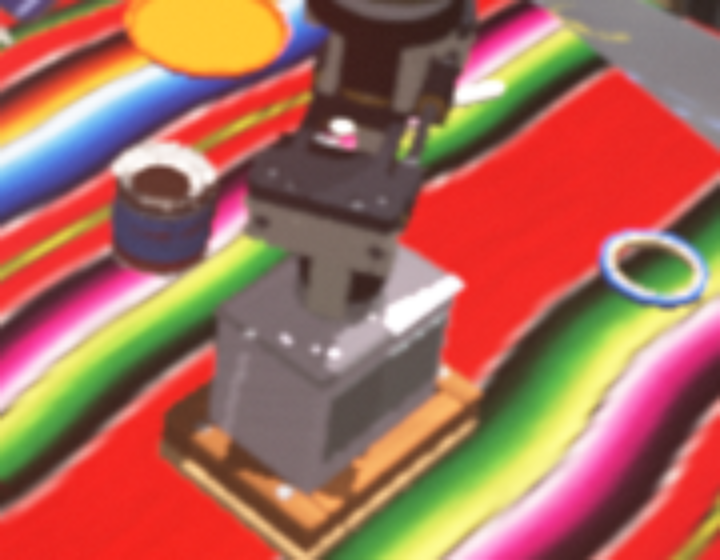

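The view shows the fingers round the cap and nothing disturbed. The cap is mostly hidden, so I'll judge its progress by the lift test after the second turn.

```bash
python3 - <<'E'
from h import *
z=.2175
r.move_gripper(.03,20); rep("g")
z=turn(1.25,z,.75,fz=6)
rep("end")
stop=r.move_straight([*C,z+.004],speed=.01,force_limit=5); print("lift stopped",stop); rep("l")
E
```

```text
g 25.01 p [ 0.535  -0.1683  0.2175] yaw -155.0 tilt 0.0 q [ 2.020e-01  5.180e-01  3.000e-03  2.056e+00 -2.000e-03  5.670e-01
 -2.500e+00] F [ 0.1 -0.4 -0.3] M [ 0.08  0.1  -0.03] w 0.0473
25.66 q7 -1.88 z 0.2185 [ 0.5351 -0.1684  0.2185] dF [ 0.5 -0.3  1.3] Mz [-0.11  0.04  0.04] w 0.0471
26.31 q7 -1.25 z 0.2195 [ 0.5352 -0.1684  0.2196] dF [ 1.  -0.3  1.8] Mz [-0.29  0.06 -0.02] w 0.047
26.96 q7 -0.63 z 0.2205 [ 0.5351 -0.1683  0.2206] dF [ 0.3 -1.1  3.9] Mz [-0.4  -0.01 -0.02] w 0.0474
27.61 q7 -0.0 z 0.2215 [ 0.5353 -0.1683  0.2216] dF [ 0.6 -1.1  2.9] Mz [-0.45 -0.27 -0.05] w 0.0472
28.26 q7 0.62 z 0.2225 [ 0.5353 -0.168   0.2226] dF [2.  0.1 3.8] Mz [-0.08 -0.54 -0.09] w 0.0474
28.91 q7 1.25 z 0.2235 [ 0.535  -0.168   0.2235] dF [1.7 1.4 5.3] Mz [ 0.23 -0.38  0.01] w 0.0469
end 28.91 p [ 0.535  -0.168   0.2235] yaw 59.3 tilt 0.02 q [ 0.197  0.509  0.008  2.052 -0.008  0.58   1.246] F [1.8 1.1 5. ] M [ 0.23 -0.38  0.01] w 0.0469
lift stopped True
l 29.18 p [ 0.5344 -0.1679  0.2244] yaw 59.4 tilt 0.1 q [ 0.197  0.508  0.008  2.052 -0.008  0.584  1.248] F [ 0.1  0.4 -0.1] M [ 0.02 -0.05  0.02] w 0.0473
```

```bash
python3 - <<'E'
from h import *
stop=r.move_straight([*C,.2285],speed=.01,force_limit=4); print("lift stopped",stop); rep("l")
E
```

```text
lift stopped False
l 29.73 p [ 0.535  -0.1682  0.2285] yaw 59.5 tilt 0.04 q [ 0.198  0.502  0.008  2.048 -0.008  0.592  1.25 ] F [-0.2  0.8 -1.4] M [0.25 0.01 0.01] w 0.0471
```

Risen 5 mm past the thread's rise with no resistance, so it is free. I lift it clear and look.

```bash
python3 - <<'E'
from h import *
stop=r.move_straight([*C,.245],speed=.025,force_limit=4); print(stop)
if not stop: stop=r.move_straight([*C,.32],speed=.08,force_limit=6)
print(stop); rep("up")
p,d=r.capture("scene"); cv2.imwrite("pics/s3.png",cv2.resize(p[170:320,300:480,::-1],None,fx=4,fy=4))
E
```

```text
False
False
up 31.63 p [ 0.5348 -0.1682  0.3195] yaw 59.5 tilt 0.07 q [ 0.192  0.383  0.015  1.962 -0.009  0.798  1.251] F [ 0.5 -0.2 -0.4] M [ 0.04  0.   -0.01] w 0.0472
```

View pics/s3.png

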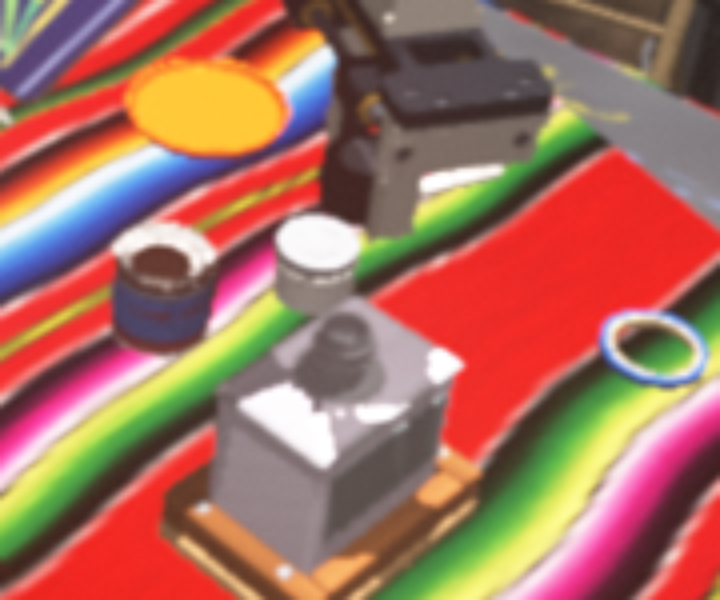

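The bare neck shows at (345,350) in the crop, the cap is in the fingers, and can and jar look untouched. I refine the dish centre and carry the cap over.

```bash
python3 - <<'E'
from h import *
cs=[]
for c in ("top","scene"):
    im=cv2.imread(f"pics/{c}0.png"); W,ok=cloud(c,np.load(f"{c}0.npy"))
    hsv=cv2.cvtColor(im,cv2.COLOR_BGR2HSV); m=(hsv[...,1]<60)&(hsv[...,2]>150)&(np.hypot(W[...,0]-.5245,W[...,1]-.2325)<.085)
    n,l,st,_=cv2.connectedComponentsWithStats(m.astype(np.uint8)); k=1+np.argmax(st[1:,4]); X=W[l==k]
    X=X[np.isfinite(X).all(1)]
    print(c,len(X),X.mean(0).round(4),np.percentile(X,[1,99],axis=0).round(4).tolist()); cs.append((np.percentile(X,1,axis=0)[:2]+np.percentile(X,99,axis=0)[:2])/2)
D=np.mean(cs,0); print(D)
r.move_straight([*D,.32],speed=.2); rep("over")
r.move_straight([*D,.14],speed=.12); rep("low")
p,d=r.capture("scene"); cv2.imwrite("pics/s4.png",cv2.resize(p[140:260,180:340,::-1],None,fx=4,fy=4))
E
```

```text
top 997 [0.5268 0.2324 0.0076] [[0.4698, 0.1763, -0.0011], [0.5852, 0.2878, 0.017]]
scene 973 [0.5276 0.2362 0.0076] [[0.4681, 0.1738, 0.0008], [0.5819, 0.302, 0.0155]]
[0.5262507  0.23495811]
over 33.85 p [0.5264 0.234  0.32  ] yaw 59.4 tilt 0.02 q [-0.48   0.401 -0.051  1.926  0.027  0.815  0.492] F [-0.4 -0.2 -1.3] M [-0.04  0.02  0.04] w 0.0473
low 35.5 p [0.5265 0.235  0.1406] yaw 59.5 tilt 0.06 q [-0.492  0.649 -0.039  2.065  0.056  0.427  0.465] F [-0.3  0.3 -1. ] M [-0.03  0.04 -0.05] w 0.0473
```

View pics/s4.png

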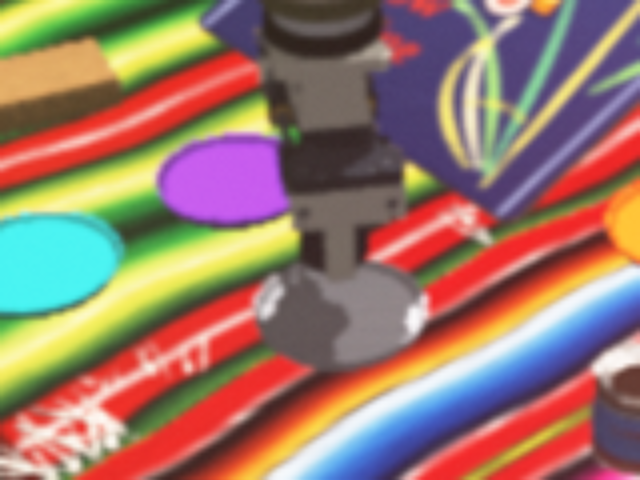

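Cap held over the steel dish (340,315 in the crop). I lower it to a light touch and release in small steps.

```bash
python3 - <<'E'
from h import *
D=[.5263,.2345]
r.move_straight([*D,.098],speed=.06,force_limit=4)
s=r.move_straight([*D,.087],speed=.012,force_limit=3); print(s); o=rep("touch")
z=o["ee_pos"][2]
r.move_straight([*D,z+.0003],speed=.01)
r.move_gripper(.047,3); rep("soft")
r.move_gripper(.049,3); rep("49")
r.move_gripper(.054,3); rep("54")
r.move_straight([*D,.16],speed=.08,force_limit=4); rep("up")
E
```

```text
True
touch 37.01 p [0.5263 0.2345 0.0915] yaw 59.5 tilt 0.03 q [-0.496  0.73  -0.031  2.083  0.063  0.329  0.459] F [-0.1  0.   6.6] M [-0.1   0.14 -0.06] w 0.0472
soft 37.48 p [0.5262 0.2345 0.0916] yaw 59.5 tilt 0.07 q [-0.496  0.73  -0.032  2.083  0.063  0.331  0.459] F [-0.4  0.9 -0.4] M [-0.01 -0.01  0.01] w 0.0475
49 37.73 p [0.5263 0.2345 0.0918] yaw 59.5 tilt 0.06 q [-0.496  0.729 -0.032  2.083  0.063  0.331  0.459] F [ 0.7  0.5 -0.3] M [-0.    0.   -0.03] w 0.0489
54 38.08 p [0.5263 0.2345 0.0918] yaw 59.5 tilt 0.06 q [-0.496  0.729 -0.032  2.083  0.063  0.331  0.459] F [-0.   0.8 -0.5] M [-0.03 -0.    0.02] w 0.0535
up 39.08 p [0.5261 0.2344 0.1597] yaw 59.5 tilt 0.09 q [-0.488  0.619 -0.042  2.056  0.053  0.469  0.468] F [-1.1  0.6  0.4] M [-0.02 -0.    0.02] w 0.0541
```

```bash
python3 - <<'E'
from h import *
r.move_straight([.5263,.2345,.30],speed=.15)
r.move_j([-1.379,.599,-.003,1.599,.002,.943,-.08]); rep("home")
for c in ("scene","top"):
    p,d=r.capture(c); W,ok=cloud(c,d)
    if c=="scene": cv2.imwrite("pics/s5.png",cv2.resize(p[140:340,180:440,::-1],None,fx=3,fy=3))
    m=ok&(np.hypot(W[...,0]-.5263,W[...,1]-.2345)<.045)&(W[...,2]>.022); X=W[m]
    print(c,X.mean(0).round(4),np.median(X[:,2]).round(4),X[:,2].max().round(4),len(X))
    for n in ("enamel_can","jar","brush","dish"): print(n,[(np.round(x["at"],3).tolist(),round(x["confidence"],2)) for x in r.find_in(n,c)[:4]])
E
```

```text
home 42.23 p [0.194  0.6985 0.3032] yaw 74.5 tilt 0.06 q [-1.377  0.599 -0.002  1.599  0.002  0.943 -0.08 ] F [ 0.9  0.  -0.1] M [-0.03  0.02  0.04] w 0.0543
scene [0.5207 0.2281 0.032 ] 0.0329 0.0373 188
enamel_can [([0.576, -0.005, 0.054], 0.88)]
jar [([0.676, -0.045, 0.041], 0.91)]
brush [([0.374, -0.008, 0.007], 0.59)]
dish [([0.401, 0.42, 0.008], 0.69), ([0.779, 0.138, 0.007], 0.65), ([0.516, 0.224, 0.006], 0.64), ([0.57, 0.406, 0.008], 0.6)]
top [0.5246 0.2338 0.0334] 0.0337 0.0434 155
enamel_can [([0.588, 0.012, 0.062], 0.55)]
jar [([0.682, -0.039, 0.047], 0.6)]
brush [([0.522, 0.237, 0.032], 0.75)]
dish [([0.564, 0.412, 0.007], 0.86), ([0.398, 0.422, 0.006], 0.77), ([0.522, 0.235, 0.006], 0.74), ([0.778, 0.14, 0.008], 0.7)]
```

View pics/s5.png

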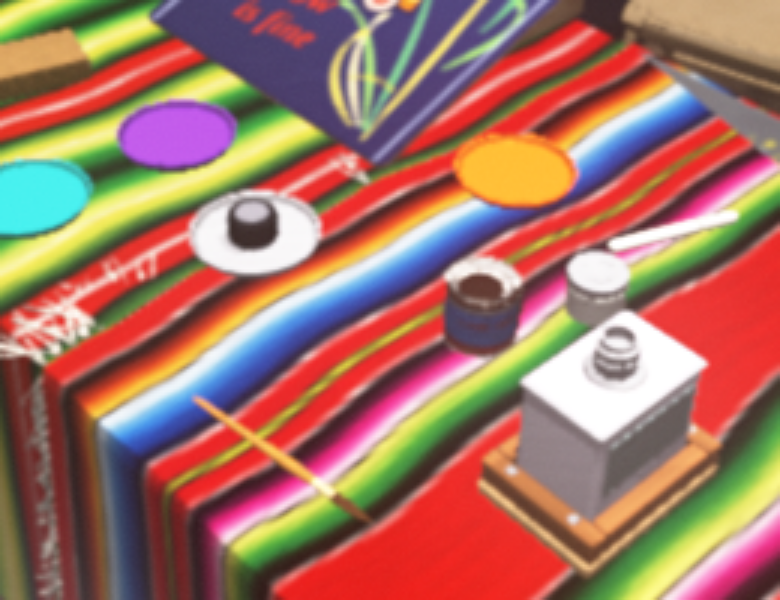

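The cap sits upright in the steel dish at (253,222) in the crop, top at z 0.034 (7 mm floor + 27 mm cap). The neck is bare at (617,350), and can, jar and brush are unmoved.

```bash
python3 -c "
from plant import r
print(r.finish_job(), r.observe()['clock'])"
```

```text
the job is handed in; nothing more can be done
the job is handed in; nothing more can be done
```

The tin is open: its cap lies right way up in the steel dish, and I handed the job in at about 42.5 s of the 72 s allowed. `finish_job` reports no verdict.

**How it went:** I centred the gripper on the cap by light touch and unscrewed it in two grips (about 194° and 215°), rising 10 mm per turn. The lift test then showed the cap free: it rose 5 mm past the thread without resistance. I kept hold of it, carried it over, lowered it until it touched lightly and let go in small steps.

**Last checks:**
- **Cap:** its top is at z ≈ 0.034 m, which matches the 7 mm dish floor plus the 27 mm cap. It stands near the dish centre.
- **Bystanders:** the can, jar and brush are where they were, within measuring error.
- **Robot:** the arm is back at its start pose, touching nothing.

**What was less clean:**
- **Second grip:** an upward force of about 5 N built up near the end, probably because the tool trailed the rising cap by about 1 mm. That is below the 15 N limit, and it vanished on lifting.
- **Release:** the fingertips reached the dish floor first, so the cap settled about 2 mm when let go.
- **Network slip:** the top camera's network called the cap "brush" once. The scene view showed the real brush in its place.

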